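# Discharge test on a spring-return position sensor

## Task

Give the position sensor its static discharge and then check it still works: first squeeze the trigger of the ESD gun, which lies clamped on its side with its tip at the sensor, fully home against its spring and let it spring right back. Then take the bow handle on the sensor's spring-return rod, draw it out until the pointer on the crosshead lines up with the blade of the cursor on the rule, without running well past it, and keep it there for the reading: the program finishes while still holding the handle at that mark. Leave the other things on the table where they are.

Things in the scene. Friction and masses are not known exactly. Their poses are not given: they have to be found in the camera images.
- jig: fixed jig: light-blue foam block 400 x 190 x 50 mm with a black plate on it (top at z = 62 mm). Origin: centre of the block's underside, z up; the rod is pulled out along jig -x (roughly towards the robot). On the plate: aluminium sensor 40 x 40 x 160 mm, rod axis at y = 0, z = 100 mm; guide rail below the rod (15 mm wide, top z = 72 mm); rule along x centred at y = -62 mm, top z = 64 mm
- slide (a joint): how far rod, crosshead (aluminium block 30 x 96 x 46 mm on the rail), pointer and bow handle are pulled out along jig -x, in m: 0 fully in, where the spring keeps it; stop at 0.075. The spring pulls back with 5 N at 0 and 110 N/m more (about 10 N at 0.05); friction under 1 N; let go, it springs back in
- handle_grip (a point): middle of the crossbar of the steel bow handle, on its axis. The bow is bolted level on the crosshead's front: two arms 12 mm thick, 68 mm apart, run 55 mm out along jig -x to a round crossbar 12 mm thick along jig y, 100 mm above the table, with 49 mm free between bar and crosshead. It can be taken from above, one finger in front of the bar and one behind. Moves with the slide
- pointer (a point): tip of the crosshead's pointer, a 4 mm wide dark blade reaching over the rule's inner edge, 66 mm above the table; moves with the slide. At joint 0 it is at jig x = -45 mm, y = -62 mm
- cursor_mark (a point): tip of the cursor's blade, the mark: a 4 mm wide dark blade reaching inward over the rule's outer edge from a small dark steel clip with a brass thumbscrew, 66 mm above the table, fixed during a run. Axes as the jig's. The pointer is lined up when both tips' middles have the same jig x; that takes a pull of 25 to 50 mm, different in each run
- esd_gun: fixed ESD gun on its side in a stand. Origin on the table below the barrel axis, z up. Tip points along gun -y to the sensor. Grey barrel 74 x 200 x 60 mm (x = -37 to 37, top z = 130 mm). Black pistol grip sticks out level along gun -x, x = -37 to -150 mm, z = 82 to 118 mm, front face y = 11, back face y = 45 mm; then a battery pack 62 mm wide to x = -183 mm
- trigger (a joint): angle of the gun's trigger in rad: 0 released (its spring keeps it there), 0.22 fully squeezed. Black bar 60 mm long, 10 thick, 20 tall, centred at z = 100 mm, on a vertical hinge at gun x = -36, y = -8 mm, lying along gun -x before the grip's front face; squeezing swings its free end to the grip (gun +y). 2 N at the start, 6 N fully squeezed, 42 mm from the hinge
- trigger_face (a point): middle of the trigger's finger face, 42 mm from the hinge: gun x = -78, y = -13, z = 100 mm released; y = -4 mm fully squeezed. Across this place trigger and grip together measure 58 mm along gun y released, 49 mm squeezed, and are open from above
- multimeter: bystander, loose: grey hand multimeter 180 x 86 x 45 mm lying flat; origin centre of underside
- relay_board: bystander, loose: green circuit board 100 x 70 mm with black relays, 24 mm tall, on the table to the jig's right; origin centre of underside
- spare_tip: bystander, loose: spare steel gun tip standing upright, 22 mm across, 58 mm tall, on the table near the jig's front left; origin centre of underside
- screwdriver: bystander, loose: black-handled screwdriver lying on the table left of the jig's front; origin centre of underside, handle to its -x
- copper_tape: bystander, loose: roll of copper tape lying flat, 80 mm across, 25 mm tall; origin centre of underside
- junction_box: bystander, loose: open white box 130 x 100 x 55 mm; origin centre of underside
- attenuator: bystander, loose: brass coaxial attenuator standing upright, 26 mm across, 64 mm tall, on the table at the jig's front right; origin centre of underside

How it is judged:
By the outcome, as a careful person would: the job done as asked, in the order asked, and still so for the second after the job is handed in, while the arm keeps its last pose, push and grip.
It also fails if it takes over 48 s, if anything falls off the work surface, if the arm or the gripper's body presses on something with over 40 N, if the wrist force passes 120 N, or if a joint passes its speed limit or range.

## Robot

A 7-joint arm with a two-finger parallel gripper is mounted at the origin on the work surface. World frame = base frame: x ahead of the robot, y to its left, z up, the work surface at z = 0. Lengths are in m, angles in rad, forces in N, time in s.
With the tool pointing down it reaches from about 0.4 to 0.875 m from the base axis. Payload 6.5 kg.
Tool frame: the origin (TCP) lies midway between the tips of the shut fingers; the grasp point (between the pads) lies 19 mm behind it (env.pinch_z is the distance from the TCP to the grasp point, in m); z points along the fingers, y is the line along which they close (so a half turn about z gives the same grasp; the last joint's range is limited). The gripper opens to 85 mm and grips with 20 to 120 N. Pads are 22 mm wide; open, the fingers measure 114 mm over their backs; the gripper's body (76 mm by 85 mm) begins 54 mm behind the grasp point. The pads swing forward as they close: fully open they stand 13 mm farther back than shut.
Start: joints at [1.092, 0.536, -0.004, 1.538, 0.003, 1.067, -0.071], TCP at [0.261, -0.595, 0.231] pointing down, gripper open.
Joint ranges: [-2.7, 2.7], [-0.37, 2.16], [-1.27, 1.26], [0.24, 2.4], [-1.31, 4.45], [0.19, 1.91], [-2.76, 2.76]. Speed limits (rad/s): [2.39, 2.39, 3.14, 3.14, 3.14, 3.14, 3.14].

## Interface

Orientations are given as a 3x3 rotation matrix whose columns are the frame's x, y, z axes.
In Python, from rig import env gives the robot as it stands.
- The arm moves only by the tool arm_command, never from a script. Its argument "increments" is a list that holds one entry, the list of rows, each a list of 7 numbers: the closure, from 0 (fully open) to 1 (shut), then the shift along the tool's x, y, z in mm, then the turn, a rotation vector about the tool's x, y, z in rad. A call has exactly 8 rows; each row is the pose to reach, as a shift and turn from the pose commanded when the call began, along the tool's axes at that moment; what a row does not reach only later rows make up. A row lasts 1/10 s, in which the tool goes at most 50 mm and 8.59 degrees, less where a joint would pass 70% of its speed; a pose out of reach is approached as far as the arm can. A call with a gripper value outside its range is refused whole. The fingers move at their own pace and stop on an object; "grip_force" is the grip in N (left out, the last holds). Time passes only in rows, so rows that repeat a pose let the fingers close, or fill a call up. It gives the time, the measured TCP pose, the force, the opening and the grip force at its end, in the units of the state.
- env.get_obs(): the state, without advancing time (a new reading comes with each control period).
- env.grab_frame(name): name is "side" or "top" or "wrist"; returns a dict with "image" (420x560x3 uint8, red, green, blue), "mtx" (3x3 intrinsics, pixels), "R" (3x3) and "t" (3): a world point X has camera coordinates R X + t; the wrist camera has in their place "mount" (4x4, takes a point from camera to tool coordinates, whose origin is the TCP and whose axes are the flange's). Camera axes: x right, y down, z forward; pixel columns grow to the right and rows downward; lengths in m; the calibration is good to about 2 mm. The wrist camera is an equidistant fisheye: a pixel r from the principal point sees the ray r / f radians off the axis. A picture is of the moment at which its call begins: read the wrist's pose just before it. There is no depth.
- env.job_done(): hands the job in; it is judged then, once.
Trained networks look in the newest picture that a camera, given by its name, has taken for a name from the list of things; names that differ only in an ending like _2 or _b are one class to them, and where a whole thing is asked for, a point or a joint stands for the part that bears it (a point fixed in the world has none). Each returns a list of dicts, best first, with "p" (0 to 1); they miss things now and then, are a little off and sometimes report something else, mostly with a low value. They report only what shows in the picture. A call takes as long as a camera call.
- env.outline_of(camera, thing): "pixels" (420x560 bool, what is visible of it) and "location" ([row, column] in pixels, amid what is visible of it).
The state is a dict: "clock": time; "joints": joint angles; "joint_velocities": joint speeds; "joint_torque": joint torques, N m; "tool_pos": TCP position; "orientation": TCP orientation; "wrist_force": force on the tool from outside, world axes, zero at the start; "moment": the same for the moment, N m; "gripper_width": finger opening in m; "gripper_force": force on a finger pad.
Only numpy, scipy, OpenCV 4.12 (cv2) and the standard library are available. Lean on these libraries where they do the work, as an engineer would, in place of code of your own. Each camera call takes 0.05 s, during which the arm holds its last target. There are 200 camera calls.

## Working session

There is one attempt and no reset: what is moved stays moved. The work goes in short steps, Python scripts to look and compute and a tool call to move; the robot and the scene stay as the last step left them, time stands still between calls to the robot, and variables do not carry over. Pictures are saved under pics/ and viewed, at most 10 in all, crops included, and the job is handed in when it is done.

Besides the shell and the picture viewer there is one more tool, called after "Emit:" as a command line: name --argument value ..., lists and objects as JSON in quotes. arm_command: Moves the arm, as the interface text tells. Its arguments: {"type":"object","properties":{"increments":{"type":"array","items":{"type":"array","items":{"type":"array","items":{"type":"number"}}}},"grip_force":{"type":"number"}},"required":["increments"]}

```bash
mkdir -p pics; ls
cat > h.py <<'E'
import numpy as np, cv2
from rig import env
def ray(f,px):  # px = (col,row)
    K=f["mtx"]; d=np.linalg.solve(K,[px[0],px[1],1.]); R=np.array(f["R"]); 
    c=-R.T@np.array(f["t"]); return c,R.T@d
def onz(f,px,z):
    c,d=ray(f,px); return c+d*(z-c[2])/d[2]
def proj(f,X):
    p=np.array(f["R"])@np.array(X)+np.array(f["t"]); q=f["mtx"]@p; return q[:2]/q[2]
def save(n,im): cv2.imwrite("pics/"+n,im[...,::-1])
E
python3 - <<'E'
from h import *
np.set_printoptions(precision=4,suppress=True)
ims=[]
for n in["top","side"]:
    f=env.grab_frame(n); ims.append(f["image"]); save(n+"0.png",f["image"])
    print(n,f["mtx"].tolist(),-np.array(f["R"]).T@f["t"],np.array(f["R"]).tolist())
    for t in["handle_grip","pointer","cursor_mark","trigger","trigger_face","esd_gun","jig"]:
        for o in env.outline_of(n,t)[:2]:
            r,c=o["location"]; print(n,t,round(o["p"],2),r,c,o["pixels"].sum(),[onz(f,(c,r),z)[:2].round(3).tolist() for z in(.066,.1)])
print(env.get_obs())
E
```

```text
pics
top [[470.42322935472595, 0.0, 282.10859969163704], [0.0, 470.42322935472595, 203.5379404607844], [0.0, 0.0, 1.0]] [0.3541 0.0262 1.3373] [[0.0017650907484953887, -0.9999276942266312, 0.01189498941835108], [-0.9868175745717608, -0.003666637806931565, -0.1617950255214916], [0.16182694142495838, -0.011452601704673417, -0.9867526939123284]]
top handle_grip 0.59 208.5 310.9 841 [[0.549, -0.067], [0.544, -0.065]]
top handle_grip 0.31 292.6 241.7 480 [[0.323, 0.118], [0.324, 0.116]]
top pointer 0.94 208.0 312.7 730 [[0.551, -0.072], [0.545, -0.07]]
top cursor_mark 0.64 296.5 242.3 280 [[0.313, 0.117], [0.314, 0.114]]
top cursor_mark 0.46 213.4 339.6 28 [[0.536, -0.146], [0.531, -0.141]]
top trigger 0.71 203.6 115.4 1962 [[0.561, 0.466], [0.555, 0.454]]
top trigger 0.67 201.7 231.9 107 [[0.567, 0.149], [0.561, 0.146]]
top trigger_face 0.39 200.0 229.9 84 [[0.572, 0.154], [0.566, 0.151]]
top esd_gun 0.74 181.9 224.8 3867 [[0.622, 0.169], [0.615, 0.166]]
top jig 0.66 196.0 306.6 9514 [[0.584, -0.056], [0.578, -0.054]]
side [[441.24339737541794, 0.0, 277.8261008382145], [0.0, 441.24339737
[... 523 characters left out ...]
 [0.613, 0.193]]
side jig 0.66 202.0 280.7 5727 [[0.575, -0.037], [0.568, -0.006]]
{'clock': 0.8, 'joints': array([ 1.0918,  0.5363, -0.0044,  1.5379,  0.0026,  1.0673, -0.0712]), 'joint_velocities': array([ 0.0017,  0.0009,  0.0007, -0.0005,  0.0014,  0.0014,  0.001 ]), 'joint_torque': array([ -0.0002, -58.3291,   1.0474, -25.9429,   0.0124,   0.0017,
         0.    ]), 'tool_pos': array([ 0.2608, -0.5954,  0.2313]), 'orientation': array([[ 0.916 ,  0.4012,  0.    ],
       [ 0.4012, -0.916 , -0.0001],
       [-0.    ,  0.0001, -1.    ]]), 'wrist_force': array([0.2237, 0.443 , 0.0401]), 'moment': array([ 0.0027, -0.0371, -0.0266]), 'gripper_force': 0.0, 'gripper_width': 0.08567556227543933}
```

Run:
```python
import cv2,numpy as np
a=cv2.imread("pics/top0.png")[110:310,190:400]
cv2.imwrite("pics/a.png",cv2.resize(a,None,fx=3,fy=3,interpolation=cv2.INTER_CUBIC)[:600])
```

```text
(no output)
```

View pics/a.png

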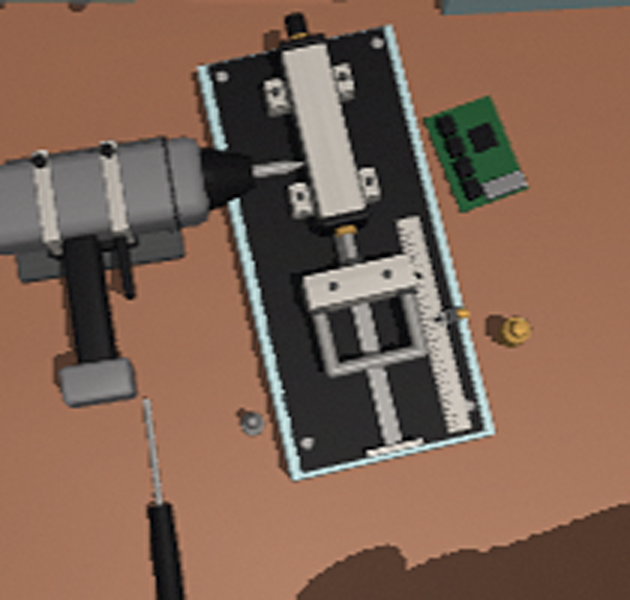

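The crop (3x, offset column 190, row 110) shows the gun at left with its trigger at about (127,268). The grip runs down to the battery at (97,382). The jig is centred at about (345,255), with the handle crossbar from (330,370) to (425,353), the cursor blade at about (440,318), and the pointer tip near (420,275).

```bash
cat >> h.py <<'E'
from scipy.optimize import least_squares
def fit2(P,Q):
    P,Q=np.array(P,float),np.array(Q)
    w=lambda v:np.c_[np.cos(v[2])*P[:,0]-np.sin(v[2])*P[:,1]+v[0],np.sin(v[2])*P[:,0]+np.cos(v[2])*P[:,1]+v[1]]
    s=least_squares(lambda v:(w(v)-Q).ravel(),[.6,0,0]); return s.x,(w(s.x)-Q)
def place(v,p): c,s=np.cos(v[2]),np.sin(v[2]); return np.array([v[0]+c*p[0]-s*p[1],v[1]+s*p[0]+c*p[1]])
E
python3 - <<'E'
from h import *
np.set_printoptions(precision=4,suppress=True)
f=env.grab_frame("top"); o=np.array([190,110])
W=lambda p,z:onz(f,np.array(p)/3+o,z)[:2]
J,e=fit2([[.2,.095],[.2,-.095],[-.2,-.095],[-.2,.095]],[W(p,.05) for p in[(200,67),(388,27),(494,433),(294,479)]])
print("jig",J,e)
print("bar ends",W((330,372),.1),W((427,354),.1),"mid",W((378,363),.1),"pred",place(J,(-.045-.1,0)))
print("ptr pred",place(J,(-.045,-.062)),"ptr",W((420,275),.066),"cur",W((440,318),.066))
G,e=fit2([[-.037,.045],[-.15,.045],[-.037,.011],[-.15,.011],[-.183,.059],[-.183,-.003]],[W((64,245),.118),W((80,362),.118),W((100,240),.118),W((114,358),.118),W((66,406),.118),W((134,398),.118)])
print("gun",G,e); print("trigface",place(G,(-.078,-.013)),"tip seen",W((130,297),.11),"pred",place(G,(-.096,-.008)))
E
```

```text
jig [ 0.5974 -0.0507  0.2296] [[ 0.0005  0.0034]
 [ 0.0032 -0.0029]
 [-0.0011 -0.0017]
 [-0.0026  0.0013]]
bar ends [ 0.4757 -0.0355] [ 0.4919 -0.1212] mid [ 0.4838 -0.0779] pred [ 0.4562 -0.0837]
ptr pred [ 0.5677 -0.1214] ptr [ 0.5683 -0.12  ] cur [ 0.5287 -0.1376]
gun [0.6322 0.1603 0.1362] [[ 0.0044  0.0014]
 [-0.0045  0.0026]
 [ 0.0044 -0.0008]
 [-0.0035 -0.0018]
 [-0.0011  0.0008]
 [ 0.0003 -0.0022]]
trigface [0.5567 0.1368] tip seen [0.5403 0.1405] pred [0.5382 0.1393]
```

Emit:
arm_command --increments '[[[0,34,-34,0,0,0,0.03],[0,68,-68,0,0,0,0.07],[0,102,-102,0,0,0,0.1],[0,136,-136,0,0,0,0.14],[0,170,-170,0,0,0,0.17],[0,204,-204,0,0,0,0.21],[0,238,-238,0,0,0,0.24],[0,272,-272,0,0,0,0.276]]]'

```text
clock: 1.65
tool_pos: [0.4013, -0.2354, 0.2317]
orientation: [[0.991, 0.135, 0.001], [0.135, -0.991, -0.001], [0.001, 0.001, -1.0]]
wrist_force: [1.7, -0.1, 0.6]
gripper_width: 0.0853
gripper_force: 0.0
```

Emit:
arm_command --increments '[[[0,26,-47,0,0,0,0],[0,52,-94,0,0,0,0],[0,78,-141,0,0,0,0],[0,104,-188,0,0,0,0],[0,130,-235,0,0,0,0],[0,156,-282,0,0,0,0],[0,182,-330,0,0,0,0],[0,204,-376,0,0,0,0]]]'

```text
clock: 2.45
tool_pos: [0.5434, 0.1386, 0.2315]
orientation: [[0.991, 0.136, 0.001], [0.136, -0.991, -0.0], [0.001, 0.0, -1.0]]
wrist_force: [0.6, -1.0, -0.0]
gripper_width: 0.0855
gripper_force: 0.0
```

```bash
cat >> h.py <<'E'
def wproj(f,o,X):  # fisheye pixel (col,row)
    M=np.array(f["mount"]); p=np.array(o["orientation"]).T@(np.array(X)-o["tool_pos"]); c=M[:3,:3].T@(p-M[:3,3])
    th=np.arctan2(np.hypot(c[0],c[1]),c[2]); u=c[:2]/np.hypot(c[0],c[1])*th; K=f["mtx"]; return np.array([K[0,0]*u[0]+K[0,2],K[1,1]*u[1]+K[1,2]])
def wray(f,o,px):
    K=f["mtx"]; u=np.array([(px[0]-K[0,2])/K[0,0],(px[1]-K[1,2])/K[1,1]]); th=np.hypot(*u); d=np.r_[np.sin(th)*u/th,np.cos(th)]
    M=np.array(f["mount"]); R=np.array(o["orientation"]); return R@M[:3,3]+o["tool_pos"], R@M[:3,:3]@d
def wonz(f,o,px,z): c,d=wray(f,o,px); return c+d*(z-c[2])/d[2]
E
python3 - <<'E'
from h import *
np.set_printoptions(precision=4,suppress=True)
o=env.get_obs(); f=env.grab_frame("wrist"); print(o["tool_pos"],f["mtx"][0],f["mtx"][1,2]); im=f["image"].copy()
for t in["trigger","trigger_face","esd_gun"]:
    for q in env.outline_of("wrist",t)[:2]: print(t,q["p"],q["location"],q["pixels"].sum(),wonz(f,o,q["location"][::-1],.11))
J=[.5974,-.0507,.2296];G=[.6322,.1603,.1362]
for p in[(-.037,.045,.118),(-.15,.045,.118),(-.037,.011,.118),(-.15,.011,.118),(-.096,-.013,.11),(-.078,-.013,.11)]:
    q=wproj(f,o,[*place(G,p),p[2]]); print(p,q); cv2.circle(im,tuple(int(x) for x in q.round()),2,(255,0,0),-1)
save("w1.png",cv2.resize(im,(800,600)))
E
```

```text
[0.5434 0.1386 0.2315] [325.1923   0.     285.0036] 209.17825744821099
trigger_face 0.91 [171.3, 280.3] 674 [0.5697 0.1466 0.11  ]
esd_gun 0.94 [103.0, 251.2] 35628 [0.6224 0.1773 0.11  ]
(-0.037, 0.045, 0.118) [217.2283 140.5592]
(-0.15, 0.045, 0.118) [224.4437 269.6195]
(-0.037, 0.011, 0.118) [259.5798 139.6749]
(-0.15, 0.011, 0.118) [262.3852 270.2034]
(-0.096, -0.013, 0.11) [289.7465 208.8486]
(-0.078, -0.013, 0.11) [289.8162 188.0993]
```

View pics/w1.png

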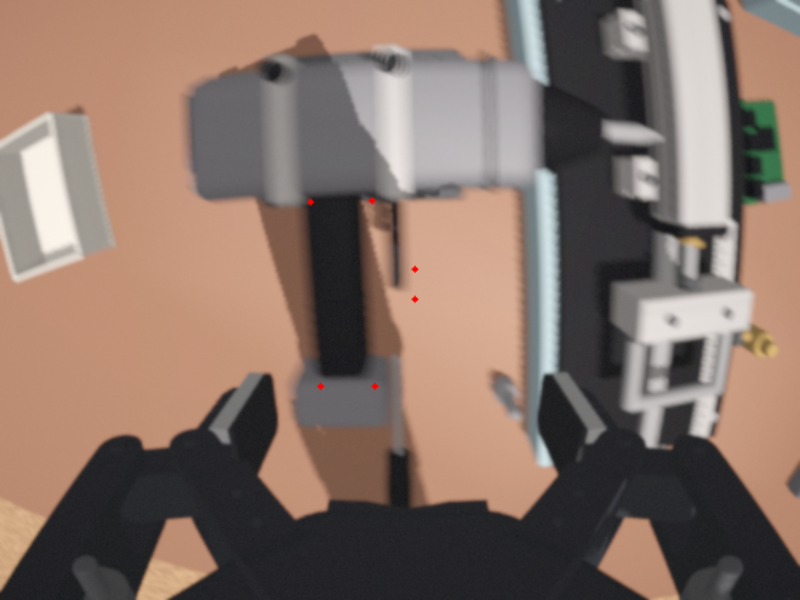

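The view (800x600) shows the grip from (308–361,197) to (319–365,374), the trigger at (397,200–288), and the battery pack below the grip. My red predictions sit roughly 8–12 px to the right, so I'm refitting from this view.

Run:
```python
from h import *
np.set_printoptions(precision=4,suppress=True)
o=env.get_obs(); f=env.grab_frame("wrist")
W=lambda p,z:wonz(f,o,np.array(p)*.7,z)[:2]
G,e=fit2([[-.037,.045],[-.15,.045],[-.037,.011],[-.15,.011],[-.096,-.0105]],[W((308,198),.118),W((319,374),.118),W((361,197),.118),W((365,373),.118),W((402,287),.11)])
print("gun",G,e)
t=place(G,(-.078,.0185)); R=o["orientation"]; print(t,(R.T@(np.r_[t,.080]-o["tool_pos"]))*1000, "yaw err",np.arctan2(-R[1,1],-R[0,1]), G[2]+np.pi/2)
```

```text
gun [0.6361 0.1648 0.1465] [[ 0.0032  0.0031]
 [-0.003   0.0023]
 [ 0.0042 -0.0009]
 [-0.0031 -0.0032]
 [-0.0012 -0.0013]]
[0.5562 0.1717] [ 18.3233 -31.4748 151.0849] yaw err 1.7102592619324717 1.717314291508229
```

Emit:
arm_command --increments '[[[0,9,-16,10,0,0,-0.007],[0,18,-31,20,0,0,-0.007],[0,18,-31,45,0,0,-0.007],[0,18,-31,70,0,0,-0.007],[0,18,-31,95,0,0,-0.007],[0,18,-31,118,0,0,-0.007],[0,18,-31,138,0,0,-0.007],[0,18,-31,150,0,0,-0.007]]]'

```text
clock: 3.5
tool_pos: [0.5556, 0.1672, 0.0799]
orientation: [[0.99, 0.141, -0.002], [0.141, -0.99, -0.002], [-0.002, 0.002, -1.0]]
wrist_force: [-0.6, -0.4, -0.1]
gripper_width: 0.0853
gripper_force: 0.0
```

Run:
```python
from h import *
o=env.get_obs(); f=env.grab_frame("wrist"); print(o["tool_pos"],o["wrist_force"])
save("w2.png",cv2.resize(f["image"],(800,600)))
```

```text
[0.55557599 0.16721697 0.07989691] [-0.57167697 -0.3674533  -0.12983792]
```

View pics/w2.png

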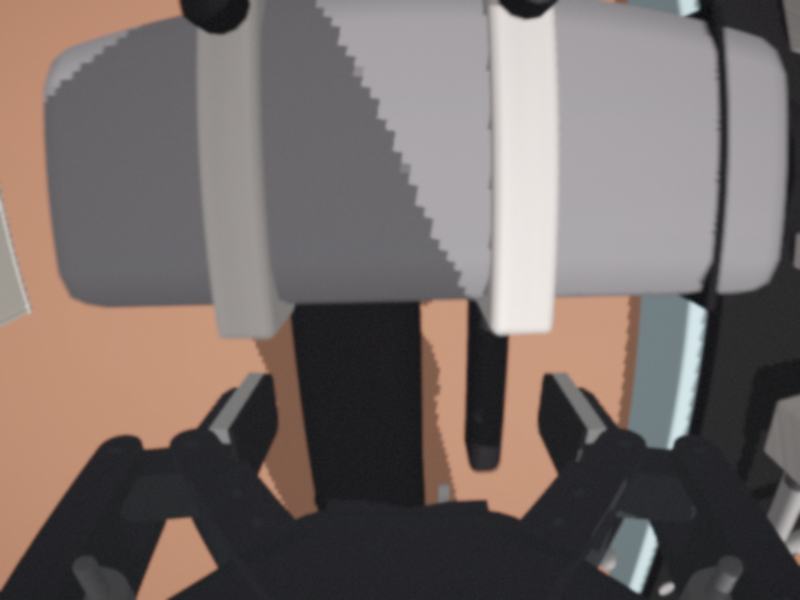

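The pads (inner faces at columns 275 and 540) straddle the grip (left edge 308) and the trigger (right edge 505) evenly, so I'll squeeze.

Emit:
arm_command --grip_force 40 --increments '[[[1,0,0,0,0,0,0],[1,0,0,0,0,0,0],[1,0,0,0,0,0,0],[1,0,0,0,0,0,0],[1,0,0,0,0,0,0],[1,0,0,0,0,0,0],[1,0,0,0,0,0,0],[1,0,0,0,0,0,0]]]'

```text
clock: 4.35
tool_pos: [0.5567, 0.1722, 0.0836]
orientation: [[0.99, 0.144, 0.002], [0.144, -0.99, 0.003], [0.002, -0.002, -1.0]]
wrist_force: [-3.5, 3.8, 8.4]
gripper_width: 0.0494
gripper_force: 44.5
```

Emit:
arm_command --grip_force 70 --increments '[[[1,0,0,0,0,0,0],[1,0,0,0,0,0,0],[1,0,0,0,0,0,0],[1,0,0,0,0,0,0],[1,0,0,0,0,0,0],[1,0,0,0,0,0,0],[1,0,0,0,0,0,0],[1,0,0,0,0,0,0]]]'

```text
clock: 5.15
tool_pos: [0.5567, 0.1726, 0.0838]
orientation: [[0.99, 0.144, 0.002], [0.144, -0.99, 0.003], [0.002, -0.003, -1.0]]
wrist_force: [-5.2, 4.2, 11.1]
gripper_width: 0.0485
gripper_force: 70.6
```

Fully home: the width stays near 49 mm and no longer follows the force. Releasing.

Emit:
arm_command --grip_force 40 --increments '[[[0,0,0,0,0,0,0],[0,0,0,0,0,0,0],[0,0,0,0,0,0,0],[0,0,0,0,0,0,0],[0,0,0,0,0,0,0],[0,0,0,0,0,0,0],[0,0,0,0,0,0,0],[0,0,0,0,0,0,0]]]'

```text
clock: 5.95
tool_pos: [0.5562, 0.1701, 0.0812]
orientation: [[0.99, 0.143, -0.0], [0.143, -0.99, 0.0], [-0.0, -0.0, -1.0]]
wrist_force: [0.5, -0.1, -0.5]
gripper_width: 0.0854
gripper_force: 0.0
```

Run:
```python
from h import *
o=env.get_obs(); f=env.grab_frame("wrist"); print(o["tool_pos"],o["wrist_force"],o["gripper_width"])
save("w3.png",f["image"][200:360,180:420])
```

```text
[0.55619816 0.17005193 0.08122289] [ 0.45116004 -0.05480773 -0.52482641] 0.08537579963199125
```

View pics/w3.png

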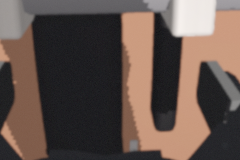

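The trigger is upright again at columns 152–180 and clear of the grip. Next I lift and go over to the handle.

Emit:
arm_command --increments '[[[0,0,0,-45,0,0,0],[0,0,0,-90,0,0,0],[0,0,0,-135,0,0,0],[0.2,-10,23,-150,0,0,0.14],[0.4,-28,62,-150,0,0,0.28],[0.45,-46,102,-150,0,0,0.42],[0.45,-64,142,-150,0,0,0.56],[0.45,-82,182,-150,0,0,0.7]]]'

```text
clock: 6.8
tool_pos: [0.5004, -0.0234, 0.2315]
orientation: [[0.846, -0.533, 0.001], [-0.533, -0.846, 0.0], [0.0, -0.0, -1.0]]
wrist_force: [0.1, -0.7, 0.3]
gripper_width: 0.0473
gripper_force: 0.0
```

Run:
```python
from h import *
o=env.get_obs(); R=o["orientation"]; print(o["tool_pos"],o["joints"].round(2),o["gripper_width"])
a=np.arctan2(R[1,1],R[0,1]); print("turn",np.remainder(a-(.2296-np.pi),2*np.pi), R.T@(np.r_[.485,-.0772,.231]-o["tool_pos"])*1000)
```

```text
[ 0.50044641 -0.02343265  0.23149981] [ 0.06  0.29 -0.13  1.92  0.05  0.94 -2.22] 0.04734926708895944
turn 0.7793670680377023 [15.57153171 53.73131721  0.49175548]
```

Turning further that way would pass joint 7's range, so I'll use the other half-turn. This pose already faces the rule, so I measure pointer and cursor here first.

Run:
```python
from h import *
np.set_printoptions(precision=4,suppress=True)
o=env.get_obs(); f=env.grab_frame("wrist"); im=f["image"].copy()
J=[.5974,-.0507,.2296]
for t in["pointer","cursor_mark","handle_grip"]:
    for q in env.outline_of("wrist",t)[:2]: print(t,q["p"],q["location"],q["pixels"].sum())
pr=[wproj(f,o,[*place(J,p),p[2]]) for p in[(-.045,-.062,.066),(-.083,-.062,.066),(-.115,0,.1)]]; print(pr)
r,c=[int(np.mean([p[k] for p in pr])) for k in(1,0)]; r0,c0=max(0,r-85),min(max(0,c-110),340)
print(r0,c0); save("w4.png",cv2.resize(im[r0:r0+170,c0:c0+220],None,fx=3.5,fy=3.5,interpolation=cv2.INTER_CUBIC))
```

```text
pointer 0.68 [134.0, 299.4] 8139
cursor_mark 0.91 [95.6, 380.7] 414
handle_grip 0.88 [134.3, 299.3] 7903
handle_grip 0.3 [42.9, 559.0] 38
[array([335.9156,  78.492 ]), array([363.5721, 107.3561]), array([346.9879, 182.2135])]
37 238
```

View pics/w4.png

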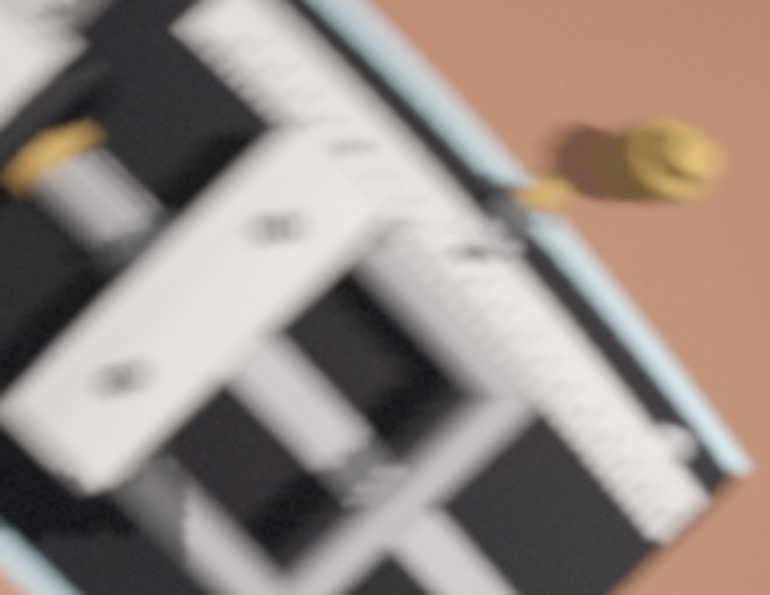

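The crop (3.5x, offset 238,37) is blurred by motion. The pointer tip is near (355,147), the cursor blade near (470,245), the crossbar runs from (285,585) to (520,400). The arm has settled now, so I'll take one sharper frame.

Run:
```python
from h import *
o=env.get_obs(); print(abs(o["joint_velocities"]).max())
f=env.grab_frame("wrist"); o=env.get_obs(); np.savez("w5.npz",o=o["tool_pos"],R=o["orientation"]); print(o["tool_pos"])
save("w5.png",cv2.resize(f["image"][55:190,245:420],None,fx=4.4,fy=4.4,interpolation=cv2.INTER_CUBIC))
```

```text
0.04200552096401026
[ 0.50136178 -0.0212673   0.23142842]
```

View pics/w5.png

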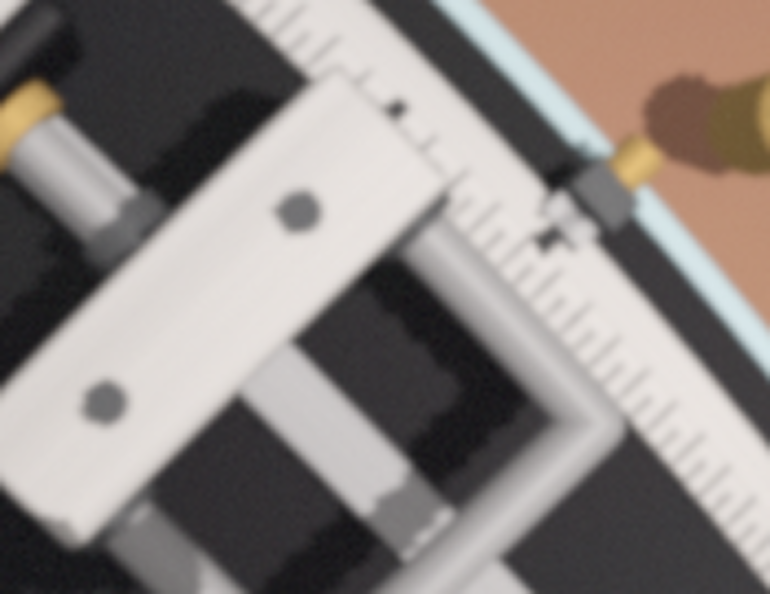

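Sharp view (4.4x, offset 245,55): the pointer tip is at (397,108), the cursor blade tip at (547,238) with its clip at (600,195), and the crossbar corner at (600,425).

Run:
```python
from h import *
np.set_printoptions(precision=4,suppress=True)
d=np.load("w5.npz"); o=dict(tool_pos=d["o"],orientation=d["R"]); f=env.grab_frame("wrist")
W=lambda p,z:wonz(f,o,np.array(p)/4.4+[245,55],z)[:2]
p,c=W((397,108),.066),W((547,238),.066); print(p,c)
for a in(.22,.2296,.24): u=np.array([np.cos(a),np.sin(a)]);n=np.array([-u[1],u[0]]); print(a,(p-c)@u,(p-c)@n)
# crosshead top edge direction (z .118) & bar
a,b=W((345,75),.118),W((0,390),.118); e=b-a; print("yaw from crosshead",np.arctan2(e[1],e[0])-np.pi/2, np.arctan2(*(W((247,0),.064)-W((770,590),.064))[::-1]))
b1=W((610,432),.1);b2=W((420,590),.1);print("bar",b1,b2)
J=[.5974,-.0507,.2296]; print("jig pred ptr",place(J,(-.045,-.062)))
R=env.get_obs()["orientation"];t=env.get_obs()["tool_pos"];print(t,R.T@(np.r_[.485,-.0772,.231]-t)*1000,np.arctan2(R[1,1],R[0,1]))
```

```text
[ 0.5687 -0.1175] [ 0.5281 -0.1316]
0.22 0.04269470488709613 0.004941283682030461
0.2296 0.04274017312493322 0.004531193118072352
0.24 0.04278498531614042 0.004086458285628253
yaw from crosshead 0.19217551254153964 0.21432612991760322
bar [ 0.4923 -0.1158] [ 0.4844 -0.0668]
jig pred ptr [ 0.5677 -0.1213]
[ 0.5015 -0.0206  0.2314] [15.7476 56.8565  0.3451] -2.1245213588471836
```

Emit:
arm_command --increments '[[[0.45,2,7,0,0,0,-0.147],[0.45,4,14,0,0,0,-0.294],[0.45,6,21,0,0,0,-0.441],[0.45,8,28,0,0,0,-0.588],[0.45,10,35,0,0,0,-0.735],[0.45,12,42,0,0,0,-0.882],[0.45,14,49,0,0,0,-1.029],[0.45,17,55,0,0,0,-1.176]]]'

```text
clock: 7.9
tool_pos: [0.487, -0.0761, 0.2312]
orientation: [[0.808, 0.589, 0.0], [0.589, -0.808, 0.001], [0.0, -0.001, -1.0]]
wrist_force: [0.2, 0.4, 0.0]
gripper_width: 0.0472
gripper_force: 0.0
```

Emit:
arm_command --increments '[[[0.45,0,0,0,0,0,-0.147],[0.45,0,0,0,0,0,-0.294],[0.45,0,0,0,0,0,-0.441],[0.45,0,0,0,0,0,-0.588],[0.45,0,0,0,0,0,-0.735],[0.45,0,0,0,0,0,-0.882],[0.45,0,0,0,0,0,-1.029],[0.45,0,0,0,0,0,-1.176]]]'

```text
clock: 8.7
tool_pos: [0.4872, -0.0758, 0.2313]
orientation: [[-0.232, 0.973, 0.0], [0.973, 0.232, 0.001], [0.001, 0.0, -1.0]]
wrist_force: [-1.4, 0.2, 0.1]
gripper_width: 0.0467
gripper_force: 0.0
```

Emit:
arm_command --increments '[[[0.45,0,0,15,0,0,0],[0.45,0,0,30,0,0,0],[0.45,0,0,45,0,0,0],[0.45,0,0,60,0,0,0],[0.45,0,0,70,0,0,0],[0.45,0,0,70,0,0,0],[0.45,0,0,70,0,0,0],[0.45,0,0,70,0,0,0]]]'

```text
clock: 9.5
tool_pos: [0.4872, -0.0773, 0.162]
orientation: [[-0.224, 0.975, 0.001], [0.975, 0.224, -0.0], [-0.0, 0.001, -1.0]]
wrist_force: [0.3, 0.1, -0.2]
gripper_width: 0.047
gripper_force: 0.0
```

Run:
```python
from h import *
o=env.get_obs(); f=env.grab_frame("wrist"); R=o["orientation"]; print(o["tool_pos"],np.arctan2(R[1,1],R[0,1]),o["joints"].round(2),R.T@(np.r_[.487,-.076,.083]-o["tool_pos"])*1000)
save("w6.png",cv2.resize(f["image"],(800,600)))
```

```text
[ 0.48724029 -0.07732166  0.16197357] 0.22553895900595627 [ 0.46  0.41 -0.48  1.98  0.26  0.8   0.06] [ 1.37059429e+00 -3.40221713e-02  7.89730940e+01]
```

View pics/w6.png

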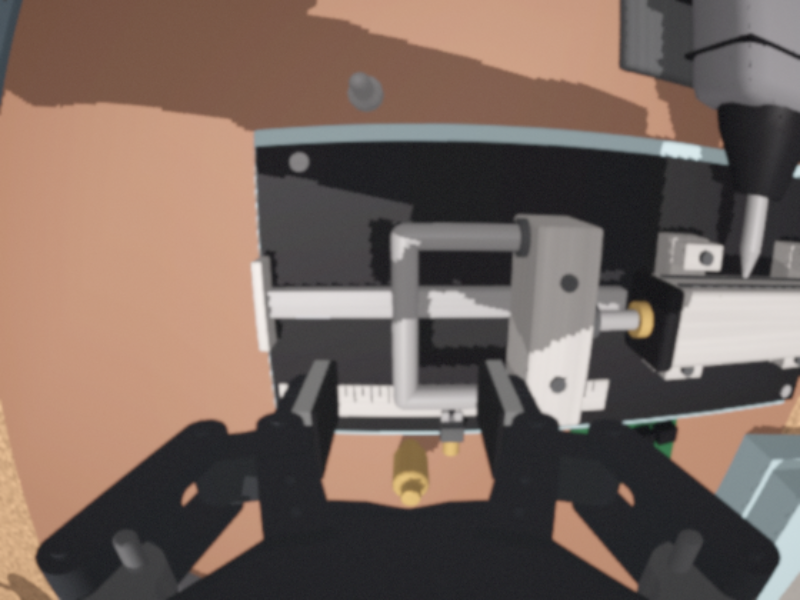

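Run:
```python
from h import *
o=env.get_obs(); f=env.grab_frame("wrist")
for p in[(404,235),(406,397),(391,316),(418,316)]: print(p,wonz(f,o,np.array(p)*.7,.1).round(4))
```

```text
(404, 235) [ 0.4772 -0.0374  0.1   ]
(406, 397) [ 0.496  -0.1158  0.1   ]
(391, 316) [ 0.4797 -0.0758  0.1   ]
(418, 316) [ 0.492 -0.073  0.1  ]
```

The bar, at column 404 (rows 235–397), is centred between the fingers, with its middle at (0.486, -0.076). Descending and closing.

Emit:
arm_command --grip_force 60 --increments '[[[0.45,1,-0.5,20,0,0,0],[0.45,1,-0.5,40,0,0,0],[0.45,1,-0.5,60,0,0,0],[0.45,1,-0.5,74,0,0,0],[0.45,1,-0.5,79,0,0,0],[0.45,1,-0.5,79,0,0,0],[0.45,1,-0.5,79,0,0,0],[0.45,1,-0.5,79,0,0,0]]]'

```text
clock: 10.4
tool_pos: [0.4866, -0.0768, 0.0831]
orientation: [[-0.223, 0.975, 0.002], [0.975, 0.223, -0.0], [-0.001, 0.001, -1.0]]
wrist_force: [0.3, -0.0, -0.2]
gripper_width: 0.0473
gripper_force: 0.0
```

Emit:
arm_command --grip_force 60 --increments '[[[1,0,0,0,0,0,0],[1,0,0,0,0,0,0],[1,0,0,0,0,0,0],[1,0,0,0,0,0,0],[1,0,0,0,0,0,0],[1,0,0,0,0,0,0],[1,0,0,0,0,0,0],[1,0,0,0,0,0,0]]]'

```text
clock: 11.2
tool_pos: [0.486, -0.0768, 0.0827]
orientation: [[-0.223, 0.975, 0.0], [0.975, 0.223, -0.0], [-0.0, 0.0, -1.0]]
wrist_force: [-1.4, 0.0, 5.5]
gripper_width: 0.0097
gripper_force: 58.5
```

Emit:
arm_command --increments '[[[1,0,-3,0,0,0,0],[1,0,-6,0,0,0,0],[1,0,-10,0,0,0,0],[1,0,-14,0,0,0,0],[1,0,-18,0,0,0,0],[1,0,-22,0,0,0,0],[1,0,-25,0,0,0,0],[1,0,-25,0,0,0,0]]]'

```text
clock: 12.0
tool_pos: [0.4641, -0.0819, 0.0828]
orientation: [[-0.224, 0.975, 0.006], [0.975, 0.224, 0.001], [-0.0, 0.006, -1.0]]
wrist_force: [7.7, 1.1, -4.5]
gripper_width: 0.0097
gripper_force: 58.5
```

Emit:
arm_command --increments '[[[1,0,-3,0,0,0,0],[1,0,-6,0,0,0,0],[1,0,-9,0,0,0,0],[1,0,-12,0,0,0,0],[1,0,-14,0,0,0,0],[1,0,-16,0,0,0,0],[1,0,-16,0,0,0,0],[1,0,-16,0,0,0,0]]]'

```text
clock: 12.8
tool_pos: [0.4493, -0.0853, 0.0828]
orientation: [[-0.224, 0.975, 0.007], [0.975, 0.224, 0.001], [-0.0, 0.007, -1.0]]
wrist_force: [7.8, 0.5, -6.1]
gripper_width: 0.0098
gripper_force: 58.7
```

Run:
```python
from h import *
np.set_printoptions(precision=4,suppress=True)
o=env.get_obs(); u=np.array([np.cos(.2296),np.sin(.2296)]); print(o["tool_pos"],"pulled",(np.array([.486,-.0768])-o["tool_pos"][:2])@u,o["wrist_force"],o["gripper_width"])
ims=[]
for n,w in(("wrist",None),("top",None),("side",None)):
    f=env.grab_frame(n)
    if n=="wrist": q=wproj(f,o,[.5281,-.1316,.066])
    else: q=proj(f,[.5281,-.1340,.066])
    r,c=int(np.clip(q[1],30,389)),int(np.clip(q[0],30,529)); print(n,q)
    ims.append(cv2.resize(f["image"][r-30:r+30,c-30:c+30],(260,260),interpolation=cv2.INTER_CUBIC))
save("c7.png",np.hstack(ims))
```

```text
[ 0.4493 -0.0853  0.0828] pulled 0.03765947291221294 [ 7.8482  0.5008 -6.0802] 0.009767388670954382
wrist [386.8894 338.9744]
top [335.3509 216.2022]
side [300.9215 183.9876]
```

View pics/c7.png

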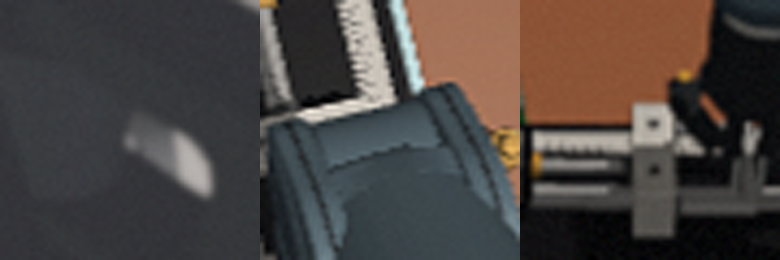

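The handle is held and the crosshead has come out; the arm hides the pointer in every view. I'll refine the pull length from the stored sharp frame.

Run:
```python
import cv2,numpy as np
a=cv2.imread("pics/w5.png"); 
g=lambda x,y:cv2.resize(a[y-50:y+50,x-50:x+50],(390,390),interpolation=cv2.INTER_CUBIC)
cv2.imwrite("pics/c8.png",np.hstack([g(400,110),g(560,225)]))
```

```text
(no output)
```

View pics/c8.png

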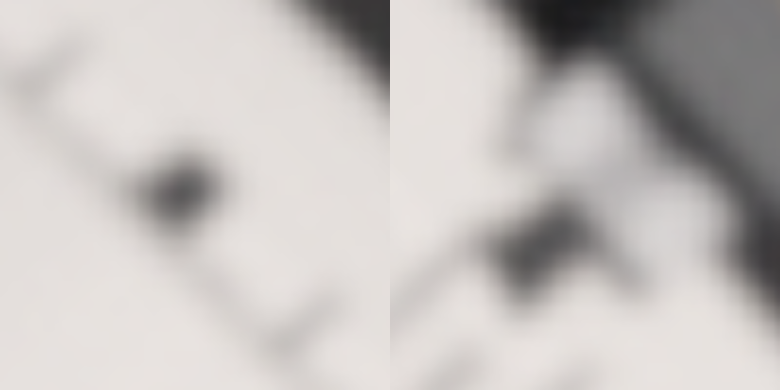

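The left tile shows the pointer tip at (180,190). The right tile shows the cursor blade tip at (535,245), with the blade axis running between the bright spots. Both confirm a 42.7 mm pull, so 5 mm remains.

Emit:
arm_command --increments '[[[1,0,-1,0,0,0,0],[1,0,-2,0,0,0,0],[1,0,-3,0,0,0,0],[1,0,-4,0,0,0,0],[1,0,-5,0,0,0,0],[1,0,-5,0,0,0,0],[1,0,-5,0,0,0,0],[1,0,-5,0,0,0,0]]]'

```text
clock: 13.75
tool_pos: [0.4448, -0.0864, 0.0828]
orientation: [[-0.224, 0.975, 0.008], [0.975, 0.224, 0.001], [-0.0, 0.008, -1.0]]
wrist_force: [10.4, 0.5, -8.9]
gripper_width: 0.0098
gripper_force: 58.5
```

Run:
```python
from h import *
o=env.get_obs(); u=np.array([np.cos(.2296),np.sin(.2296)]); print(o["tool_pos"],"pulled",(np.array([.486,-.0768])-o["tool_pos"][:2])@u,o["wrist_force"],o["gripper_width"],o["gripper_force"])
f=env.grab_frame("wrist"); save("w9.png",cv2.resize(f["image"],(800,600)))
```

```text
[ 0.44482321 -0.08635232  0.0828037 ] pulled 0.04227020315870912 [10.38747376  0.5275727  -8.88240621] 0.009802769336304407 58.52091372013092
```

View pics/w9.png

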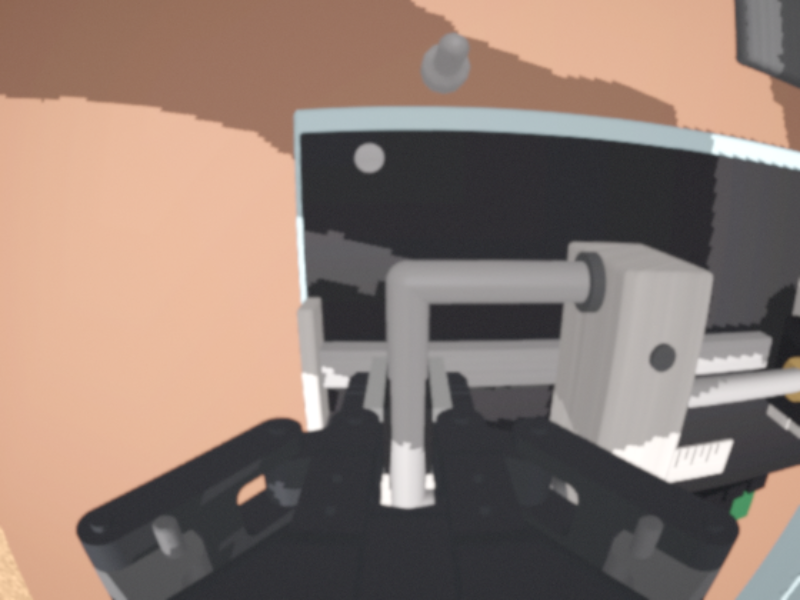

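The bow is gripped between the pads at (407,450). The slide is out 42.4 mm against the 42.7 mm measured to the mark, so I'm handing in.

```bash
python3 -c "
from rig import env
print(env.job_done())"
```

```text
the job is handed in; nothing more can be done
None
```

I squeezed the ESD trigger fully home and it sprang back. The gripper now holds the bow handle at about 42.4 mm of pull, against 42.7 mm measured to the cursor mark. The arm hid the pointer at the end, so that alignment comes from the tool position, not a direct view.

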